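# Drive the stuck stopper out of the dough press

## Task

A wooden stopper is stuck in the barrel of the dough press. Take the slim wooden pusher out of the rack (the thick masher beside it does not fit the barrel) and push the stopper down through the barrel with it until the stopper drops out of the far end into the steel bowl underneath. Leave the pusher standing in the barrel with its collar down on the barrel's rim, and let go.

Things in the scene. Friction and masses are not known exactly. Their poses are not given: they have to be found in the camera images.
- barrel_mouth (a point): Centre of the press barrel's open top, in the rim's plane, 140 mm above the worktop; z up along the bore. Fixed steel tube, 60 mm long, 56 mm outside and 46 mm inside, open at both ends, on two posts (14 mm thick, 56 mm to either side along this frame's y, tops 16 mm below the rim) over a base plate 12 mm thick. Four spring shoes in its wall grip the stopper.
- pusher_handle (a point): Centre of the slim pusher's handle, to be grasped; z up. Handle 26 mm across, 60 tall; below it a collar 68 across, 8 thick, and a rod 24 across, 72 long: collar's underside 38 and rod's end 110 mm below this point. Its collar rests on a rack 100 mm high, rod in a hole. A masher (44 mm handle, 50 mm rod, same collar) stands 100 mm away along about world y, on either side.
- stopper_center (a point): Centre of the stopper, a plain wooden disc 38 mm across and 28 mm tall, held upright in the bore by the spring shoes, its top about 8 to 18 mm below the rim at the start. A push of about 5 to 15 N slides it down; once its top is some 40 mm below the rim it drops freely, before the collar reaches the rim.
- bowl: Small steel bowl, 80 mm wide and 34 mm tall, standing loose on the press's base plate, centred under the barrel; origin at the centre of its underside, z up. It need not be touched.
Mind the look-alikes: they are no part of the job. Of the things shaped like the part that bears stopper_center, the wooden one is meant. Leave any black or pink look-alike of the part that bears pusher_handle alone.

How it is judged:
By the outcome, as a careful person would: the job done as asked, in the order asked, and still so for the second after the job is handed in, with the robot touching nothing.
It also fails if it takes over 40 s, if anything falls off the work surface, if the arm or the gripper's body presses on something with over 40 N, if the wrist force passes 120 N, or if a joint passes its speed limit or range.

## Robot

A 6-joint arm with a two-finger parallel gripper is mounted at the origin on a cart in front of the work surface, level with it; the furniture and walls round the work are solid. World frame = base frame: x ahead of the robot, y to its left, z up, the work surface at z = 0. Lengths are in mm, angles in rad, forces in N, time in s.
With the tool pointing down it reaches from about 275 to 850 mm from the base axis. Payload 5.2 kg.
Tool frame: the origin (TCP) lies at the very end of the fingers, on their centre line; the grasp point (between the pads) lies robot.hold_point_z behind it (robot.hold_point_z is the distance from the TCP to the grasp point, in mm); z points along the fingers, y is the direction in which the jaws open and shut (so a half turn about z gives the same grasp; the last joint's range is limited). The gripper opens to 85 mm and grips with 20 to 120 N. Pads are 22 mm wide; open, the fingers measure 114 mm over their backs; the gripper's body (76 mm by 85 mm) begins 54 mm behind the grasp point. The pads swing forward as they close: fully open they stand 13 mm farther back than shut.
Start: joints at [-1.466, 0.259, 1.535, -0, 1.348, -0.203], TCP at [166.65, -524.149, 231.31] pointing down, gripper open.
Joint ranges: [-3.14, 3.14], [-0.91, 2.08], [0.19, 2.58], [-1.22, 4.36], [0.22, 2.71], [-3.12, 3.12]. Speed limits (rad/s): [2.57, 2.57, 3.14, 3.14, 3.14, 3.14].

## Interface

Orientations are given as a unit quaternion [x, y, z, w].
In Python, from cell import readout, eyes, workorder, robot gives the robot as it stands.
- The arm moves only by the tool move_arm, never from a script. Its argument "targets" is a list of rows, each a list of 7 numbers: the turn, a rotation vector about the tool's x, y, z in rad, then the shift along the tool's x, y, z in cm, then the gripper command: -1 is shut, 1 is fully open, values between are in proportion. A call has 1 to 8 rows; each row shifts and turns the pose as measured when the row begins, along the tool's axes as they then stand; what a row does not reach is not made up. A row lasts 1/10 s, in which the tool goes at most 50 mm and 8.59 degrees, less where a joint would pass 70% of its speed; a pose out of reach is approached as far as the arm can. A call with a gripper value outside its range is refused whole. The fingers move at their own pace and stop on an object; "newtons" is the grip in N (left out, the last holds). Time passes only in rows, so rows that do not move let the fingers close. It gives the time, the measured TCP pose, the force and the opening at its end, in the units of the state.
- readout.read_state(): the state, without advancing time (a new reading comes with each control period).
- eyes.grab_frame(name): name is "scene" or "side" or "wrist"; returns (picture, depth): 384x512x3 uint8, red, green, blue; 384x512 float32, mm along the optical axis (not along the pixel's ray), 0 where there is no reading.
- eyes.camera_model(name): a dict with "intrinsics" (3x3 intrinsics, pixels), "extrinsics" (4x4, takes a point from camera to world coordinates); the wrist camera has in their place "hand_eye" (4x4, takes a point from camera to tool coordinates, whose origin is the TCP and whose axes are the flange's). Camera axes: x right, y down, z forward; pixel columns grow to the right and rows downward; lengths in mm; the calibration is good to about 2 mm. A picture is of the moment at which its call begins: read the wrist's pose just before it. camera_model takes no time and is no camera call.
- workorder.hand_in(): hands the job in, once; it reports no verdict.
The state is a dict: "time": time; "joint_pos": joint angles; "qvel": joint speeds; "tau": joint torques, N m; "ee_pos": TCP position; "eef_rot": TCP orientation; "ft_force": force on the tool from outside, world axes, zero at the start; "wrist_torque": the same for the moment, N m; "grip_width": opening from 0.0 (shut) to 1.0 (fully open).
Only numpy, scipy, OpenCV 4.12 (cv2) and the standard library are available. Lean on these libraries where they do the work, as an engineer would, in place of code of your own. Each camera call takes 0.05 s, during which the arm holds its last target.

## Working session

There is one attempt and no reset: what is moved stays moved. The work goes in short steps, Python scripts to look and compute and a tool call to move; the robot and the scene stay as the last step left them, time stands still between calls to the robot, and variables do not carry over. Pictures are saved under pics/ and viewed, and the job is handed in when it is done.

Besides the shell and the picture viewer there is one more tool, called after "Emit:" as name([rows], argument=value, ...), one row to a line, values as JSON. move_arm: Moves the arm, as the interface text tells. Its arguments: {"type":"object","properties":{"targets":{"type":"array","items":{"type":"array","items":{"type":"number"}}},"newtons":{"type":"number"}},"required":["targets"]}

```bash
mkdir -p pics; ls; cat > h.py <<'E'
import numpy as np,cv2
from cell import readout,eyes,workorder,robot
def save(n,f):
    p,d=eyes.grab_frame(n); cv2.imwrite(f'pics/{f}.png',p[:,:,::-1]); np.savez(f'pics/{f}.npz',p=p,d=d); return p,d
def pts(n,d,T=None):
    m=eyes.camera_model(n);K=np.array(m['intrinsics']);T=np.array(m['extrinsics']) if T is None else T
    v,u=np.mgrid[:d.shape[0],:d.shape[1]]
    P=np.stack([(u-K[0,2])/K[0,0]*d,(v-K[1,2])/K[1,1]*d,d],-1)
    return P@T[:3,:3].T+T[:3,3]
E
python3 - <<'E'
from h import *
print(robot.hold_point_z,readout.read_state())
for n in('scene','side'):
    p,d=save(n,n+'0'); np.save(f'pics/{n}P.npy',pts(n,d)); print(eyes.camera_model(n))
E
```

```text
pics
18.700000000000003 {'time': 0.0, 'joint_pos': array([-1.46580390e+00,  2.59340112e-01,  1.53609486e+00,  2.03249408e-05,
        1.34798722e+00, -2.02777559e-01]), 'qvel': array([ 1.51448684e-03,  1.04466406e-03,  1.47539550e-05, -4.44966312e-04,
       -2.09577542e-03,  1.47148587e-03]), 'tau': array([-6.73565755e-04, -4.46035838e+01, -2.90563434e+01, -3.57055787e-04,
        1.15489311e-02, -3.84028681e-06]), 'ee_pos': array([ 166.59836611, -523.60820114,  230.47151642]), 'eef_rot': array([ 9.88182984e-01,  1.53276069e-01,  5.46049887e-05, -9.13192369e-04]), 'ft_force': array([ 0.6999474 , -0.2614025 , -0.43477836]), 'wrist_torque': array([-0.01352042,  0.04281369,  0.01606603]), 'grip_width': 0.9992701755020824}
{'intrinsics': array([[405.67680313,   0.        , 254.59041706],
       [  0.        , 405.67680313, 195.41651585],
       [  0.        ,   0.        ,   1.        ]]), 'extrinsics': array([[-5.98648832e-01, -5.66034295e-01,  5.66766930e-01,
        -2.14294544e+02],
       [-8.01000866e-01,  4.19366883e-01, -4.27234163e-01,
         4.18218804e+02],
       [ 4.14590774e-03, -7.09744034e-01, -7.04447455e-01,
         8.83470959e+02],
       [ 0.00000000e+00,  0.00000000e+00,  0.00000000e+00,
         1.00000000e+00]])}
{'intrinsics': array([[494.74020602,   0.        , 249.00495402],
       [  0.        , 494.74020602, 187.29292598],
       [  0.        ,   0.        ,   1.        ]]), 'extrinsics': array([[-9.35699249e-01,  2.83016123e-01, -2.10639005e-01,
         7.04127100e+02],
       [ 3.52709400e-01,  7.36998717e-01, -5.76566536e-01,
         7.66423971e+02],
       [-7.93694924e-03, -6.13787232e-01, -7.89431592e-01,
         1.23495483e+03],
       [ 0.00000000e+00,  0.00000000e+00,  0.00000000e+00,
         1.00000000e+00]])}
```

View pics/scene0.png

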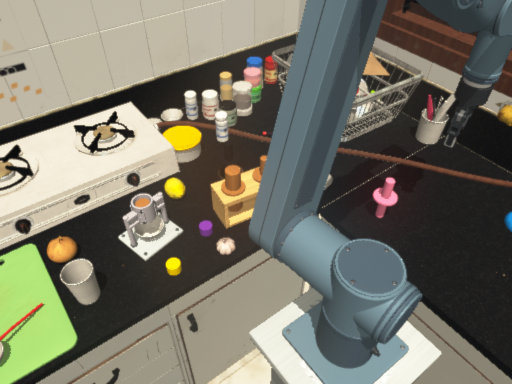

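View pics/side0.png

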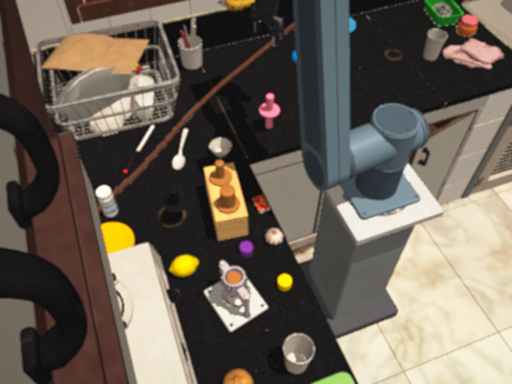

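The scene view shows the press at about (146,205) and the rack at (240,190), partly hidden. In the side view the slim handle is at (219,168), the thick one at (228,195) and the press at (234,275).

```bash
python3 - <<'E'
from h import *
for n,boxes in (('side',{'slim':(205,150,235,190),'thick':(212,180,245,215),'press':(210,258,255,315)}),('scene',{'press':(120,185,180,240),'thick':(215,160,250,200),'slim':(250,148,275,185)})):
    P=np.load(f'pics/{n}P.npy'); img=np.load(f'pics/{n}0.npz')['p']
    for k,(a,b,c,e) in boxes.items():
        Q=P[b:e,a:c].reshape(-1,3)
        z=Q[:,2]
        for lo,hi in((165,180),(155,165),(132,148),(118,130),(104,112),(95,104),(8,16)):
            s=Q[(z>lo)&(z<hi)]
            if len(s)>5: print(n,k,lo,hi,len(s),s.mean(0).round(1),s.min(0).round(),s.max(0).round())
E
python3 - <<'E'
import cv2,numpy as np
a=cv2.imread('pics/scene0.png')[140:260,105:285];b=cv2.imread('pics/side0.png')[140:340,190:300]
a=cv2.resize(a,None,fx=3,fy=3,interpolation=2);b=cv2.resize(b,None,fx=2.2,fy=2.2,interpolation=2)
o=np.zeros((max(len(a),len(b)),a.shape[1]+b.shape[1],3),np.uint8);o[:len(a),:a.shape[1]]=a;o[:len(b),a.shape[1]:]=b
cv2.imwrite('pics/z0.png',o);print(o.shape)
E
```

```text
side slim 165 180 113 [471.5 -71.3 168.7] [ 455. -136.  165.] [495. -20. 174.]
side slim 155 165 26 [ 467.9 -110.1  160.5] [ 455. -143.  155.] [492. -36. 165.]
side slim 132 148 32 [ 469.6 -117.   140.4] [ 456. -129.  133.] [ 480. -112.  147.]
side slim 118 130 25 [ 470.2 -116.6  123.8] [ 458. -130.  118.] [ 480. -110.  130.]
side slim 104 112 231 [ 468.3 -119.3  108.1] [ 423. -167.  104.] [512. -88. 112.]
side slim 95 104 263 [ 467.5 -134.8  100.4] [ 414. -181.   95.] [512. -80. 104.]
side slim 8 16 15 [ 436.7 -267.    11.5] [ 387. -317.    8.] [ 502. -165.   15.]
side thick 165 180 156 [478.3 -23.9 168.8] [457. -46. 165.] [499.  -2. 174.]
side thick 155 165 40 [479.6 -13.  161.3] [458. -49. 155.] [500.  -1. 165.]
side thick 132 148 51 [482.8  -9.9 140.4] [460. -29. 133.] [500.  -2. 147.]
side thick 118 130 37 [480.9  -8.8 124. ] [462. -22. 118.] [499.  -3. 129.]
side thick 104 112 282 [478.5 -43.6 107.8] [ 426. -120.  104.] [522.  19. 112.]
side thick 95 104 411 [471.9 -48.5 100.2] [ 421. -117.   95.] [524.  22. 104.]
side thick 8 16 13 [511.5 -85.2  10.5] [ 507. -104.    8.] [515.
[... 1055 characters left out ...]
 -39. 118.] [485.  -4. 130.]
scene thick 104 112 167 [465.5 -19.  107.2] [441. -60. 104.] [507.   8. 112.]
scene thick 95 104 401 [473.  -29.   99.3] [ 428. -108.   95.] [526.  26. 104.]
scene slim 165 180 26 [ 466.8 -124.1  167.2] [ 458. -134.  165.] [ 476. -115.  169.]
scene slim 155 165 19 [ 461.6 -117.9  160.8] [ 455. -125.  155.] [ 478. -114.  165.]
scene slim 132 148 16 [ 462.5 -115.5  140.4] [ 457. -118.  133.] [ 469. -114.  147.]
scene slim 118 130 11 [ 463.3 -114.7  124.3] [ 460. -117.  119.] [ 469. -113.  129.]
scene slim 104 112 95 [ 475.8 -108.7  107. ] [ 449. -135.  104.] [499. -91. 111.]
scene slim 95 104 78 [474.  -94.7  99.6] [ 446. -137.   96.] [512. -73. 104.]
(440, 782, 3)
```

View pics/z0.png

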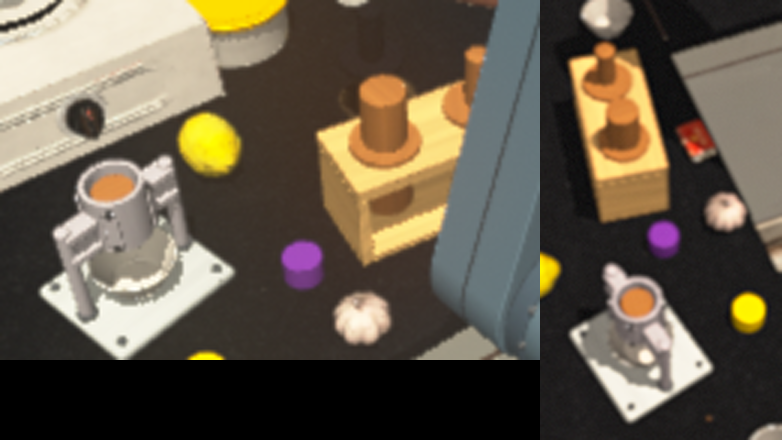

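```bash
cat >> h.py <<'E'
from scipy.optimize import least_squares
from scipy.spatial.transform import Rotation as R
def circ(Q,r):
    f=least_squares(lambda c:np.hypot(Q[:,0]-c[0],Q[:,1]-c[1])-r,np.median(Q[:,:2],0),loss='soft_l1',f_scale=1.5)
    return f.x.round(1),np.sqrt(np.mean(f.fun**2)).round(2),len(Q)
def plan(goal,yaw,rows=8,maxmm=45,maxdeg=7,grip=1):
    """goal TCP; yaw=angle of tool x (deg) with tool straight down"""
    s=readout.read_state();p=s['ee_pos'];r=R.from_quat(s['eef_rot'])
    c,sn=np.cos(np.radians(yaw)),np.sin(np.radians(yaw))
    G=R.from_matrix(np.array([[c,sn,0],[sn,-c,0],[0,0,-1]]))
    d=np.array(goal)-p; rv=(r.inv()*G).as_rotvec()
    n=int(max(np.ceil(np.linalg.norm(d)/maxmm),np.ceil(np.degrees(np.linalg.norm(rv))/maxdeg),1))
    print('at',p.round(1),'yaw',np.degrees(np.arctan2(*r.as_matrix()[1::-1,0])).round(1),'F',s['ft_force'].round(1),'t',round(s['time'],2),'n',n,'q',s['joint_pos'].round(2))
    for i in range(min(n,rows)):
        rr=r*R.from_rotvec(rv*i/n)
        print(np.r_[rv/n,rr.inv().apply(d/n)/10].round(3).tolist()+[grip])
E
python3 - <<'E'
from h import *
for n in('side','scene'):
    P=np.load(f'pics/{n}P.npy').reshape(-1,3)
    def sel(c,rad,lo,hi): return P[(np.hypot(P[:,0]-c[0],P[:,1]-c[1])<rad)&(P[:,2]>lo)&(P[:,2]<hi)]
    # side surfaces
    print(n,'slim side',circ(sel((468,-123),20,115,160),13),'top',sel((468,-123),16,164,175).mean(0))
    print('collar side',circ(sel((468,-123),40,101,105),34))
    print('thick side',circ(sel((478,-24),26,115,160),22))
    Q=sel((543,213),32,85,132);Q=Q[np.hypot(*(Q[:,:2]-[543,213]).T)>26]
    print('barrel',circ(Q,28)); 
    Q=sel((543,213),30,137,143);print('rim',circ(Q,25.5))
    Q=sel((543,213),18,115,136);print('stopper top',np.median(Q,0),len(Q))
    Q=P[(P[:,2]>60)&(P[:,2]<400)&(abs(P[:,0]-400)<200)&(P[:,1]<-180)];print('obst',Q.min(0) if len(Q) else'',Q.max(0) if len(Q) else '')
    Q=sel((543,213),85,118,130);Q=Q[np.hypot(*(Q[:,:2]-[543,213]).T)>40];print('posts',Q[Q[:,1]>213].mean(0),Q[Q[:,1]<213].mean(0))
plan((468,-123,235),90)
E
```

```text
side slim side (array([ 466.5, -126.6]), np.float64(1.59), 91) top [ 467.48364623 -122.99297952  168.02411601]
collar side (array([ 467.3, -124.8]), np.float64(6.31), 56)
thick side (array([477.5, -26.5]), np.float64(1.51), 146)
barrel (array([543.3, 213.8]), np.float64(1.85), 170)
rim (array([544.2, 212.8]), np.float64(3.02), 117)
stopper top [543.86398198 213.09353804 131.9294151 ] 147
obst [ 200.03151943 -890.65622968   60.0398934 ] [ 599.96423636 -181.2446979   398.9037868 ]
posts [533.47402477 262.92084365 122.2231435 ] [555.75240809 164.07366169 121.95771989]
scene slim side (array([ 458.5, -103.7]), np.float64(1.72), 47) top [ 466.41276108 -123.73555076  166.86594628]
collar side (array([490., -80.]), np.float64(11.43), 26)
thick side (array([445. ,  -6.1]), np.float64(7.37), 195)
barrel (array([542.4, 213.4]), np.float64(1.6), 247)
rim (array([542.5, 211.5]), np.float64(1.87), 93)
stopper top [543.9997061  211.90510653 131.02731923] 94
obst [ 200.00632796 -944.12692266   60.05598279] [ 599.95677187 -329.29700859  350.60053201]
posts [529.02285363 261.20799617 120.88584365] [552.68981554 162.1800253  120.90159368]
at [ 166.6 -523.7  230.6] yaw 17.6 F [-0.6 -0.  -1.1] t 0.1 n 12 q [-1.47  0.26  1.54  0.    1.35 -0.2 ]
[-0.0, -0.0, -0.105, 3.405, -2.421, -0.032, 1]
[-0.0, -0.0, -0.105, 3.641, -2.05, -0.033, 1]
[-0.0, -0.0, -0.105, 3.836, -1.656, -0.033, 1]
[-0.0, -0.0, -0.105, 3.989, -1.244, -0.034, 1]
[-0.0, -0.0, -0.105, 4.097, -0.818, -0.034, 1]
[-0.0, -0.0, -0.105, 4.161, -0.383, -0.035, 1]
[-0.0, -0.0, -0.105, 4.178, 0.056, -0.035, 1]
[-0.0, -0.0, -0.105, 4.149, 0.495, -0.036, 1]
```

```bash
python3 - <<'E'
from h import *
P=np.load('pics/sceneP.npy');S=np.load('pics/sideP.npy')
print(P[182,388],P[205,383],S[100,269],P[120,430])
E
```

```text
[ 210.88626028 -352.5851565   139.91697775] [ 194.39933695 -335.22255783   74.9623342 ] [ 221.21862811 -354.05487339  132.10756704] [ 369.07107637 -784.16038386   77.62199952]
```

Emit:
move_arm([
  [0,0,0,0,0,-4,1],
  [0,0,-0.105,3.4,-2.42,-1,1],
  [0,0,-0.105,3.64,-2.05,0,1],
])

```text
time: 0.4
ee_pos: [215.0, -457.9, 279.1]
eef_rot: [0.967, 0.256, 0.0, -0.004]
ft_force: [-0.3, 1.3, -0.2]
grip_width: 0.999
```

```bash
python3 -c "
from h import *
plan((467.5,-123.5,260),90)"
```

```text
at [ 215.  -457.9  279.1] yaw 29.6 F [-0.3  1.3 -0.2] t 0.4 n 10 q [-1.35  0.15  1.55  0.    1.44 -0.3 ]
[-0.001, -0.001, -0.105, 3.847, -1.657, 0.212, 1]
[-0.001, -0.001, -0.105, 4.001, -1.243, 0.209, 1]
[-0.001, -0.001, -0.105, 4.109, -0.816, 0.206, 1]
[-0.001, -0.001, -0.105, 4.172, -0.379, 0.203, 1]
[-0.001, -0.001, -0.105, 4.189, 0.062, 0.201, 1]
[-0.001, -0.001, -0.105, 4.16, 0.502, 0.198, 1]
[-0.001, -0.001, -0.105, 4.084, 0.937, 0.196, 1]
[-0.001, -0.001, -0.105, 3.963, 1.361, 0.195, 1]
```

Emit:
move_arm([
  [0,0,-0.105,3.85,-1.66,0.2,1],
  [0,0,-0.105,4.0,-1.24,0.2,1],
  [0,0,-0.105,4.11,-0.82,0.2,1],
  [0,0,-0.105,4.17,-0.38,0.2,1],
  [0,0,-0.105,4.19,0.06,0.2,1],
  [0,0,-0.105,4.16,0.5,0.2,1],
  [0,0,-0.105,4.08,0.94,0.2,1],
  [0,0,-0.105,3.96,1.36,0.2,1],
])

```text
time: 1.2
ee_pos: [418.3, -176.2, 263.2]
eef_rot: [0.769, 0.64, 0.002, -0.004]
ft_force: [0.4, -0.2, 0.2]
grip_width: 0.998
```

```bash
python3 -c "
from h import *
plan((467.5,-123.5,260),90)"
```

```text
at [ 418.3 -176.2  263.2] yaw 79.5 F [ 0.4 -0.2  0.2] t 1.2 n 2 q [-0.65  0.06  1.69  0.01  1.39 -0.47]
[-0.001, -0.004, -0.091, 3.036, 1.941, 0.176, 1]
[-0.001, -0.004, -0.091, 2.847, 2.21, 0.166, 1]
```

Emit:
move_arm([
  [0,-0.004,-0.09,3.04,1.94,0.2,1],
  [0,-0.004,-0.09,2.85,2.2,0.2,1],
  [0,0,0,0,0,0,1],
])

```text
time: 1.5
ee_pos: [470.0, -115.9, 258.2]
eef_rot: [0.702, 0.712, -0.0, -0.002]
ft_force: [-0.8, 0.3, -1.1]
grip_width: 1.001
```

```bash
python3 - <<'E'
from h import *
s=readout.read_state()
p,d=save('wrist','w1')
T=np.eye(4);T[:3,:3]=R.from_quat(s['eef_rot']).as_matrix();T[:3,3]=s['ee_pos']
m=eyes.camera_model('wrist');W=pts('wrist',d,T@np.array(m['hand_eye']));np.save('pics/w1P.npy',W)
P=W.reshape(-1,3)
def sel(c,rad,lo,hi): return P[(np.hypot(P[:,0]-c[0],P[:,1]-c[1])<rad)&(P[:,2]>lo)&(P[:,2]<hi)]
Q=sel((467.5,-123.5),25,160,176);print('top',len(Q),Q.mean(0) if len(Q) else'',Q.min(0),Q.max(0))
p2,d2=save('side','side1');P=pts('side',d2).reshape(-1,3)
Q=sel((467.5,-123.5),25,160,176);print('side top',len(Q),Q.mean(0) if len(Q) else'')
plan((467.5,-123.5,260),90)
E
```

```text
top 963 [ 465.88626624 -125.79379863  167.76883642] [ 453.51996662 -139.10270989  160.08928361] [ 478.40895817 -114.54295494  170.58929982]
side top 60 [ 467.1821692  -122.74824847  167.24981805]
at [ 468.3 -118.5  258.3] yaw 90.5 F [ 0.3 -0.5  0.2] t 1.6 n 1 q [-0.48  0.12  1.64 -0.    1.39 -0.49]
[-0.005, -0.001, 0.008, -0.497, -0.084, -0.171, 1]
```

View pics/w1.png

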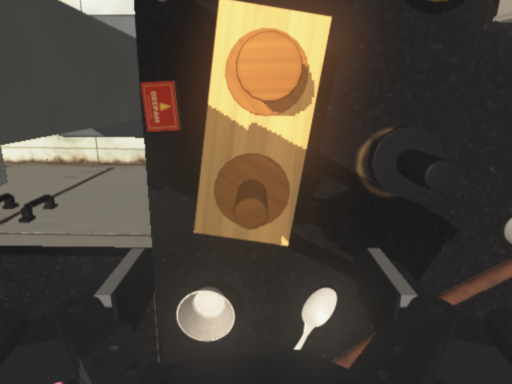

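```bash
python3 - <<'E'
from h import *
W=np.load('pics/w1P.npy')
for v,u in((175,442),(160,410),(70,268),(210,250)):print(W[v,u])
P=W.reshape(-1,3);Q=P[(P[:,2]>20)&(P[:,0]>515)&(P[:,1]<60)];print(Q.min(0),Q.max(0))
plan((467,-124,185),90)
E
```

```text
[ 613.50915579 -103.38421725  141.29107026]
[601.57938962 -97.56363076 109.49441507]
[475.96269661 -30.1105416  168.69212535]
[ 465.22680653 -125.05334276  168.00344784]
[ 515.00124968 -394.67340472   20.00981201] [782.30738645  44.94437277 334.89526874]
at [ 468.3 -118.5  258.3] yaw 90.5 F [ 0.3 -0.5  0.2] t 1.6 n 2 q [-0.48  0.12  1.64 -0.    1.39 -0.49]
[-0.002, -0.001, 0.004, -0.277, -0.05, 3.664, 1]
[-0.002, -0.001, 0.004, -0.276, -0.057, 3.664, 1]
```

The wrist view shows the slim handle at (250,210). A black look-alike at (440,175) is at about (612,-102) mm, well clear of the fingers. I'm descending in steps.

Emit:
move_arm([
  [-0.004,0,0.008,-0.55,-0.1,3,1],
  [0,0,0,0,0,3,1],
  [0,0,0,0,0,0.5,1],
])

```text
time: 1.9
ee_pos: [466.3, -127.5, 193.2]
eef_rot: [0.709, 0.705, -0.0, 0.001]
ft_force: [-0.1, 1.4, 0.3]
grip_width: 0.999
```

```bash
python3 -c "
from h import *
plan((467,-124,122),90,maxmm=30)"
```

```text
at [ 466.3 -127.5  193.2] yaw 89.7 F [-0.1  1.4  0.3] t 1.9 n 3 q [-0.5   0.17  1.75 -0.    1.22 -0.49]
[0.001, 0.001, -0.002, 0.121, 0.017, 2.372, 1]
[0.001, 0.001, -0.002, 0.119, 0.019, 2.372, 1]
[0.001, 0.001, -0.002, 0.117, 0.021, 2.373, 1]
```

Emit:
move_arm([
  [0,0,0,0.12,0,2.3,1],
  [0,0,0,0.12,0,2.3,1],
  [0,0,0,0,0,2.0,1],
  [0,0,0,0,0,0,1],
])

```text
time: 2.3
ee_pos: [465.3, -130.3, 128.1]
eef_rot: [0.712, 0.702, -0.0, 0.003]
ft_force: [-0.8, -0.1, 0.2]
grip_width: 1.0
```

```bash
python3 -c "
from h import *
plan((467,-124,122),90,maxmm=30)
p,d=save('side','s2');print(pts('side',d)[165:172,219])"
```

```text
at [ 465.3 -130.3  128.1] yaw 89.1 F [-0.8 -0.1  0.2] t 2.3 n 1 q [-0.5   0.24  1.84 -0.    1.06 -0.49]
[0.003, 0.004, -0.015, 0.634, 0.162, 0.605, 1]
[[ 470.1721255  -119.68681993  166.1563335 ]
 [ 470.82050169 -118.1821469   163.70408792]
 [ 471.42594274 -116.84171346  161.04646639]
 [ 472.14688645 -115.06402668  158.91527627]
 [ 472.65036504 -114.11427206  155.76627086]
 [ 473.27361913 -112.71091319  153.16416964]
 [ 472.28892751 -117.43924971  142.9797588 ]]
```

```bash
python3 -c "
import cv2;a=cv2.imread('pics/s2.png')[100:300,150:350];cv2.imwrite('pics/s2z.png',cv2.resize(a,None,fx=3,fy=3,interpolation=2))"
```

```text
(no output)
```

View pics/s2z.png

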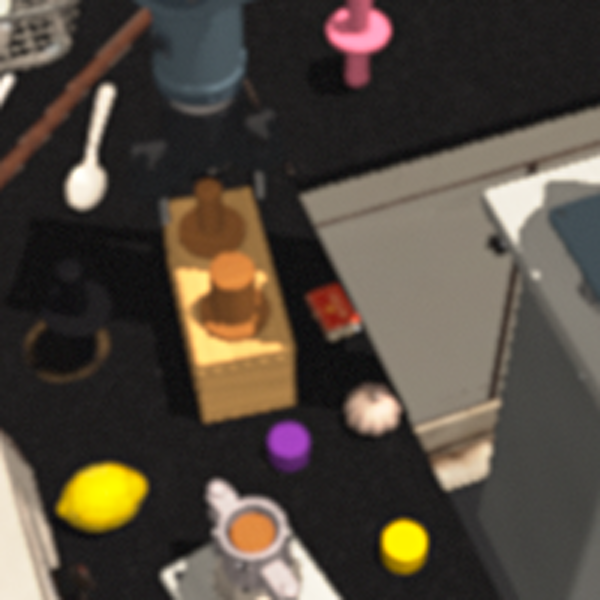

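The fingers at (165,210) and (260,185) straddle the slim handle at (207,205). I'll correct the 6 mm y drift, then close.

Emit:
move_arm([
  [0.003,0.004,-0.015,0.63,0.16,0.5,1],
  [0,0,0,0,0,0,1],
])

```text
time: 2.55
ee_pos: [469.3, -125.9, 126.9]
eef_rot: [0.707, 0.707, 0.001, 0.003]
ft_force: [-0.2, -0.6, 0.5]
grip_width: 1.005
```

```bash
python3 -c "
from h import *
plan((467,-124,122),90,maxmm=30)"
```

```text
at [ 469.3 -125.9  126.9] yaw 89.9 F [-0.2 -0.6  0.5] t 2.55 n 1 q [-0.49  0.24  1.84 -0.    1.06 -0.49]
[0.006, 0.003, -0.001, 0.194, -0.233, 0.492, 1]
```

Emit:
move_arm([
  [0.006,0.003,0,0.19,-0.2,0.4,1],
  [0,0,0,0,0,0,1],
])

```text
time: 2.75
ee_pos: [468.3, -124.4, 124.5]
eef_rot: [0.707, 0.707, 0.0, 0.001]
ft_force: [-0.1, 0.4, 0.6]
grip_width: 0.999
```

Emit:
move_arm([
  [0,0,0,0,0,0,-1],
  [0,0,0,0,0,0,-1],
  [0,0,0,0,0,0,-1],
  [0,0,0,0,0,0,-1],
  [0,0,0,0,0,0,-1],
  [0,0,0,0,0,0,-1],
  [0,0,0,0,0,0,-1],
  [0,0,0,0,0,0,-1],
], newtons=70)

```text
time: 3.55
ee_pos: [468.8, -124.4, 125.6]
eef_rot: [0.707, 0.707, 0.0, 0.002]
ft_force: [0.7, -0.5, 0.8]
grip_width: 0.289
```

```bash
python3 -c "
from h import *
plan((467,-124,122),90,maxmm=30)"
```

```text
at [ 468.8 -124.4  125.6] yaw 90.0 F [ 0.7 -0.5  0.8] t 3.55 n 1 q [-0.49  0.24  1.84 -0.    1.06 -0.49]
[0.003, 0.003, -0.0, 0.041, -0.18, 0.357, 1]
```

Emit:
move_arm([
  [0,0,0,0,0,-1,-1],
  [0,0,0,0,0,-2,-1],
  [0,0,0,0,0,-2.5,-1],
  [0,0,0,0,0,-2.5,-1],
  [0,0,0,0,0,-2.5,-1],
  [0,0,0,0,0,-2.5,-1],
  [0,0,0,0,0,-2.5,-1],
])

```text
time: 4.25
ee_pos: [464.5, -122.1, 283.5]
eef_rot: [0.707, 0.707, -0.002, -0.004]
ft_force: [0.5, -0.9, -2.2]
grip_width: 0.286
```

```bash
python3 -c "
from h import *
plan((467,-124,292),90,maxmm=30,grip=-1)"
```

```text
at [ 464.5 -122.1  283.5] yaw 90.0 F [ 0.5 -0.9 -2.2] t 4.25 n 1 q [-0.49  0.11  1.6  -0.    1.45 -0.49]
[-0.009, -0.004, -0.0, -0.191, 0.238, -0.856, -1]
```

Emit:
move_arm([
  [-0.009,-0.004,0,1.5,0.6,-1,-1],
  [0,0,0,3.5,0.8,0,-1],
  [0,0,0,4.0,0.9,0,-1],
  [0,0,0,4.0,0.9,0,-1],
  [0,0,0,4.0,0.9,0,-1],
  [0,0,0,4.0,0.9,0,-1],
  [0,0,0,3.5,0.8,0,-1],
  [0,0,0,2.5,0.6,0,-1],
])

```text
time: 5.05
ee_pos: [531.7, 153.0, 301.6]
eef_rot: [0.71, 0.704, 0.001, 0.005]
ft_force: [0.0, -0.8, -1.8]
grip_width: 0.286
```

```bash
python3 -c "
from h import *
plan((543.5,213,290),90,maxmm=30,grip=-1)"
```

```text
at [531.7 153.  301.6] yaw 89.5 F [ 0.  -0.8 -1.8] t 5.05 n 3 q [ 0.08  0.22  1.41 -0.01  1.5   0.09]
[0.003, 0.002, -0.003, 2.004, 0.372, 0.378, -1]
[0.003, 0.002, -0.003, 2.002, 0.379, 0.38, -1]
[0.003, 0.002, -0.003, 2.001, 0.387, 0.383, -1]
```

Emit:
move_arm([
  [0.003,0.002,-0.003,2.2,0.4,0.4,-1],
  [0.003,0.002,-0.003,2.0,0.4,0.4,-1],
  [0.003,0.002,-0.003,1.2,0.3,0.4,-1],
  [0,0,0,0,0,0,-1],
  [0,0,0,0,0,0,-1],
])

```text
time: 5.55
ee_pos: [542.1, 212.8, 289.3]
eef_rot: [0.705, 0.709, -0.001, -0.001]
ft_force: [-0.3, 0.3, -1.9]
grip_width: 0.291
```

```bash
python3 - <<'E'
from h import *
plan((543.5,213,290),90,maxmm=30,grip=-1)
s=readout.read_state()['ee_pos']
for n in('side','scene'):
    p,d=save(n,n+'3');P=pts(n,d).reshape(-1,3)
    Q=P[(np.hypot(P[:,0]-s[0],P[:,1]-s[1])<50)&(P[:,2]>150)&(P[:,2]<400)]
    for lo,hi in((175,190),(190,210),(210,225),(225,255),(250,260),(260,275)):
        q=Q[(Q[:,2]>lo)&(Q[:,2]<hi)]
        if len(q):print(n,lo,hi,len(q),circ(q[np.hypot(*(q[:,:2]-s[:2]).T)<20],12),q.mean(0).round(1),q.min(0).round(),q.max(0).round())
a=cv2.imread('pics/scene3.png')[60:260,60:260];b=cv2.imread('pics/side3.png')[160:360,150:350]
cv2.imwrite('pics/z3.png',cv2.resize(np.hstack([a,b]),None,fx=2,fy=2,interpolation=2))
E
```

```text
at [542.1 212.8 289.3] yaw 90.4 F [-0.3  0.3 -1.9] t 5.55 n 1 q [0.18 0.29 1.35 0.   1.5  0.18]
[-0.002, -0.001, 0.006, 0.023, 0.14, -0.067, -1]
side 190 210 33 (array([542.2, 210.3]), np.float64(0.83), 33) [545.2 219.2 202.6] [534. 210. 195.] [555. 223. 210.]
side 210 225 28 (array([541.5, 210.4]), np.float64(0.81), 28) [544.9 220.2 217.5] [534. 211. 211.] [553. 224. 225.]
side 225 255 1 (array([550.8, 231.1]), np.float64(0.0), 1) [542.3 222.6 225.8] [542. 223. 226.] [542. 223. 226.]
side 260 275 334 (array([542.4, 216.8]), np.float64(3.69), 82) [546.1 224.2 271.7] [509. 187. 261.] [576. 245. 275.]
scene 190 210 50 (array([541.8, 210.3]), np.float64(1.14), 50) [532.7 212.3 201.1] [527. 199. 192.] [542. 222. 210.]
scene 210 225 51 (array([541.9, 210. ]), np.float64(1.4), 51) [532.9 213.4 217. ] [527. 198. 210.] [543. 222. 224.]
scene 225 255 64 (array([541.8, 209.9]), np.float64(1.18), 64) [532.4 212.1 235.2] [527. 198. 225.] [541. 222. 247.]
scene 260 275 364 (array([540.2, 213.9]), np.float64(4.06), 79) [532.  213.1 270.5] [507. 177. 262.] [575. 244. 275.]
```

View pics/z3.png

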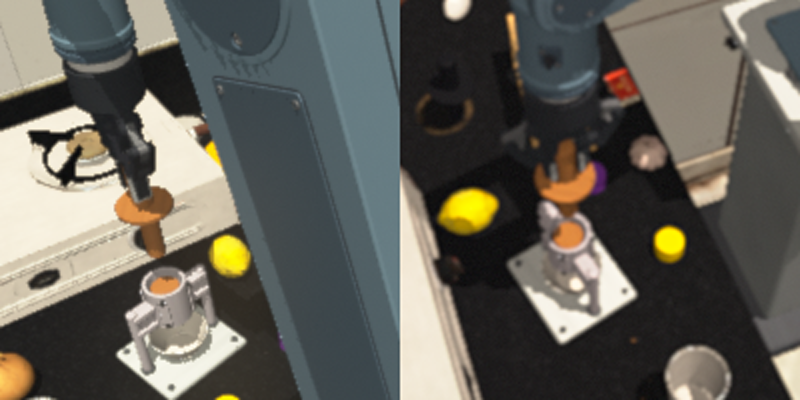

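The rod hangs vertical over the barrel (scene 150,240, side 567,205) at about (542,210), 3 mm off in y. I'll correct that and descend.

Emit:
move_arm([
  [0,0,0.006,0.25,0.1,0.5,-1],
  [0,0,0,0,0,1.5,-1],
  [0,0,0,0,0,1.5,-1],
  [0,0,0,0,0,0,-1],
])

```text
time: 6.05
ee_pos: [543.9, 211.9, 254.5]
eef_rot: [0.709, 0.705, 0.001, 0.0]
ft_force: [0.2, -0.8, -2.6]
grip_width: 0.282
```

```bash
python3 -c "
from h import *
plan((543.5,215.5,235),90,maxmm=15,grip=-1)"
```

```text
at [543.9 211.9 254.5] yaw 89.6 F [ 0.2 -0.8 -2.6] t 6.05 n 2 q [0.18 0.3  1.41 0.   1.42 0.19]
[0.0, -0.0, -0.003, 0.181, -0.021, 0.977, -1]
[0.0, -0.0, -0.003, 0.182, -0.02, 0.977, -1]
```

Emit:
move_arm([
  [0,0,-0.003,0.35,0,0.5,-1],
  [0,0,0,0,0,1.0,-1],
  [0,0,0,0,0,0,-1],
])

```text
time: 6.35
ee_pos: [544.6, 214.8, 239.8]
eef_rot: [0.709, 0.705, 0.001, 0.001]
ft_force: [-0.5, 0.2, -2.4]
grip_width: 0.292
```

```bash
python3 -c "
from h import *
plan((543.5,215.5,225),90,maxmm=10,grip=-1)"
```

```text
at [544.6 214.8 239.8] yaw 89.7 F [-0.5  0.2 -2.4] t 6.35 n 2 q [0.18 0.32 1.44 0.   1.39 0.19]
[0.001, -0.0, -0.003, 0.036, -0.055, 0.738, -1]
[0.001, -0.0, -0.003, 0.037, -0.054, 0.738, -1]
```

Emit:
move_arm([
  [0,0,0,0.05,-0.05,0.8,-1],
  [0,0,0,0,0,0.8,-1],
  [0,0,0,0,0,0.8,-1],
  [0,0,0,0,0,0,-1],
])

```text
time: 6.75
ee_pos: [545.9, 215.9, 218.2]
eef_rot: [0.709, 0.705, 0.004, 0.003]
ft_force: [-0.0, 0.3, -2.5]
grip_width: 0.281
```

```bash
python3 -c "
from h import *
plan((543.5,215.5,195),90,maxmm=10,grip=-1)"
```

```text
at [545.9 215.9 218.2] yaw 89.7 F [-0.   0.3 -2.5] t 6.75 n 3 q [0.19 0.33 1.47 0.   1.33 0.19]
[0.003, -0.001, -0.002, -0.014, -0.087, 0.773, -1]
[0.003, -0.001, -0.002, -0.014, -0.085, 0.773, -1]
[0.003, -0.001, -0.002, -0.013, -0.082, 0.773, -1]
```

Emit:
move_arm([
  [0,0,0,0,-0.2,0.8,-1],
  [0,0,0,0,0,0.8,-1],
])

```text
time: 6.95
ee_pos: [546.1, 216.4, 205.8]
eef_rot: [0.709, 0.705, 0.007, 0.005]
ft_force: [-2.5, -1.3, 9.8]
grip_width: 0.288
```

```bash
python3 - <<'E'
from h import *
plan((543.5,215.5,195),90,maxmm=10,grip=-1)
save('scene','scene4');save('side','side4')
a=cv2.imread('pics/scene4.png')[130:270,90:230];b=cv2.imread('pics/side4.png')[220:340,180:300]
cv2.imwrite('pics/z4.png',np.hstack([cv2.resize(a,(400,400),interpolation=2),cv2.resize(b,(400,400),interpolation=2)]))
E
```

```text
at [546.1 216.4 205.8] yaw 89.7 F [-2.5 -1.3  9.8] t 6.95 n 2 q [0.19 0.33 1.5  0.   1.29 0.19]
[0.009, -0.002, -0.002, -0.046, -0.141, 0.535, -1]
[0.009, -0.002, -0.002, -0.045, -0.136, 0.537, -1]
```

View pics/z4.png

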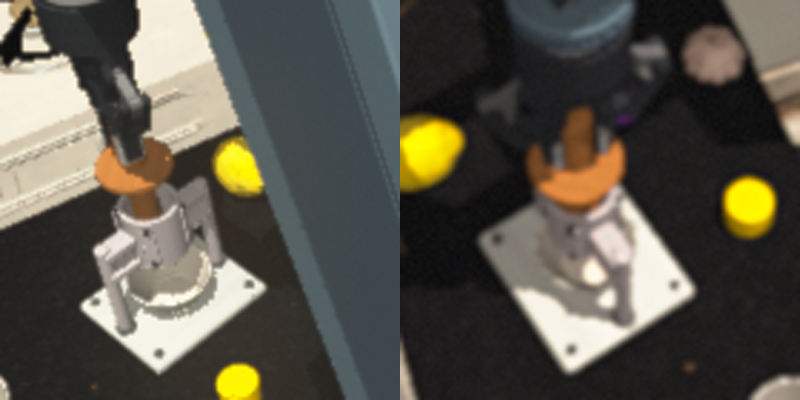

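The rod at (145,205) left is inside the barrel with about 12 N of push. I'll continue, with a small x and tilt correction.

Emit:
move_arm([
  [0.01,0,0,0,-0.25,0.8,-1],
  [0,0,0,0,-0.1,0.9,-1],
  [0,0,0,0,0,0,-1],
])

```text
time: 7.35
ee_pos: [542.7, 216.3, 186.4]
eef_rot: [0.709, 0.705, 0.003, 0.001]
ft_force: [-0.2, 0.0, -1.9]
grip_width: 0.287
```

```bash
python3 -c "
from h import *
plan((543.5,215,175),90,maxmm=10,grip=-1)"
```

```text
at [542.7 216.3 186.4] yaw 89.7 F [-0.2  0.  -1.9] t 7.35 n 2 q [0.19 0.35 1.52 0.   1.26 0.19]
[0.003, -0.002, -0.002, -0.069, 0.037, 0.572, -1]
[0.003, -0.002, -0.002, -0.068, 0.039, 0.572, -1]
```

Emit:
move_arm([
  [0.003,-0.002,0,-0.1,0.05,0.6,-1],
  [0,0,0,0,0,0.5,-1],
  [0,0,0,0,0,0,-1],
])

```text
time: 7.65
ee_pos: [542.6, 215.2, 173.2]
eef_rot: [0.709, 0.705, 0.0, 0.0]
ft_force: [0.4, -0.3, -1.9]
grip_width: 0.285
```

```bash
python3 - <<'E'
from h import *
plan((543.5,215,165),90,maxmm=10,grip=-1)
for n in('side','scene'):
    p,d=save(n,n+'5');P=pts(n,d).reshape(-1,3)
    Q=P[(np.hypot(P[:,0]-543,P[:,1]-213)<38)&(P[:,2]>142)&(P[:,2]<163)]
    print(n,len(Q),np.percentile(Q,[5,50,95],axis=0).round(1).tolist() if len(Q) else'')
    Q=Q[Q[:,2]<158];r=np.hypot(*(Q[:,:2]-[543,213]).T);print(np.histogram(Q[:,2],bins=range(142,164,2)))
a=cv2.imread('pics/scene5.png')[130:270,90:230];b=cv2.imread('pics/side5.png')[220:340,180:300]
cv2.imwrite('pics/z5.png',np.hstack([cv2.resize(a,(400,400),interpolation=2),cv2.resize(b,(400,400),interpolation=2)]))
E
```

```text
at [542.6 215.2 173.2] yaw 89.7 F [ 0.4 -0.3 -1.9] t 7.65 n 1 q [0.19 0.36 1.54 0.   1.24 0.19]
[0.001, -0.001, -0.005, -0.02, 0.092, 0.816, -1]
side 306 [[514.7, 205.0, 152.0], [547.8, 227.9, 156.0], [572.9, 244.5, 159.5]]
(array([  0,   0,   0,   5,  11,  36, 100, 102,   0,   0]), array([142, 144, 146, 148, 150, 152, 154, 156, 158, 160, 162]))
scene 337 [[510.7, 185.4, 150.6], [531.2, 219.5, 155.1], [563.0, 241.7, 157.8]]
(array([  1,   0,   1,   9,  24,  54, 142,  91,   0,   0]), array([142, 144, 146, 148, 150, 152, 154, 156, 158, 160, 162]))
```

View pics/z5.png

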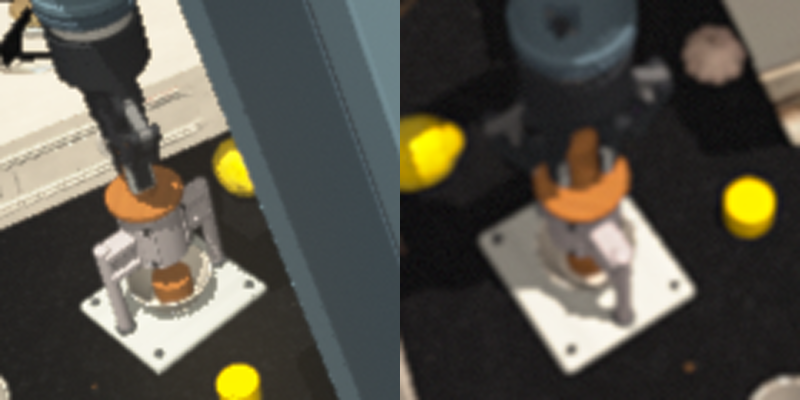

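The stopper is in the bowl (172,283 left view; 580,265 right view). The collar is about 8 mm above the rim, so I'll lower it the rest of the way.

Emit:
move_arm([
  [0,0,0,0,0.05,0.4,-1],
  [0,0,0,0,0,0.3,-1],
  [0,0,0,0,0,0.2,-1],
  [0,0,0,0,0,0.1,-1],
])

```text
time: 8.15
ee_pos: [544.3, 215.6, 165.6]
eef_rot: [0.709, 0.705, 0.002, 0.001]
ft_force: [-3.4, -1.5, 9.6]
grip_width: 0.289
```

```bash
python3 -c "
from h import *
plan((543.5,215,165),90,maxmm=10,grip=-1)"
```

```text
at [544.3 215.6 165.6] yaw 89.7 F [-3.4 -1.5  9.6] t 8.15 n 1 q [0.19 0.37 1.55 0.   1.22 0.19]
[0.005, -0.001, -0.005, -0.059, -0.08, 0.056, -1]
```

Collar contact shows about 12 N on the rim. Opening.

Emit:
move_arm([
  [0,0,0,0,0,0,-0.3],
  [0,0,0,0,0,0,0],
  [0,0,0,0,0,0,0.4],
  [0,0,0,0,0,0,0.6],
  [0,0,0,0,0,0,0.6],
  [0,0,0,0,0,0,0.6],
  [0,0,0,0,0,0,0.6],
])

```text
time: 8.85
ee_pos: [545.3, 215.8, 166.7]
eef_rot: [0.709, 0.705, 0.004, 0.002]
ft_force: [-0.1, -0.5, 0.2]
grip_width: 0.803
```

```bash
python3 - <<'E'
from h import *
plan((543.5,215,250),90,maxmm=30,grip=.6)
for n in('side','scene'):
    p,d=save(n,n+'6');P=pts(n,d).reshape(-1,3)
    Q=P[(np.hypot(P[:,0]-543,P[:,1]-213)<38)&(P[:,2]>135)&(P[:,2]<155)];print(np.histogram(Q[:,2],bins=range(135,157,2))[0])
a=cv2.imread('pics/scene6.png')[130:270,90:230];b=cv2.imread('pics/side6.png')[220:340,180:300]
cv2.imwrite('pics/z6.png',np.hstack([cv2.resize(a,(400,400),interpolation=2),cv2.resize(b,(400,400),interpolation=2)]))
E
```

```text
at [545.3 215.8 166.7] yaw 89.7 F [-0.1 -0.5  0.2] t 8.85 n 3 q [0.19 0.37 1.55 0.   1.22 0.19]
[0.003, -0.001, -0.002, -0.021, -0.039, -2.778, 0.6]
[0.003, -0.001, -0.002, -0.023, -0.047, -2.778, 0.6]
[0.003, -0.001, -0.002, -0.024, -0.054, -2.778, 0.6]
[  0   0   0   7  27  70 133  92  61   9]
[  2   0   8   8  25  95 128  24   3   2]
```

View pics/z6.png

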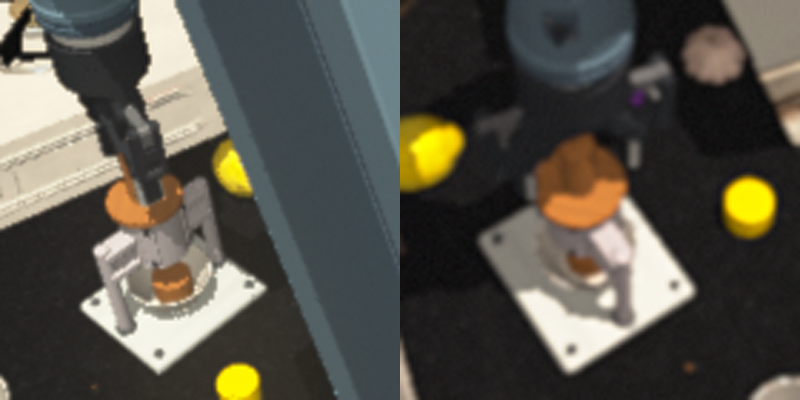

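The collar is down on the rim with its top at about 148 mm, and the fingers are clear of the handle. Retreating straight up.

Emit:
move_arm([
  [0,0,0,0,0,-1,0.6],
  [0,0,0,0,0,-2,0.6],
  [0,0,0,0,0,-3,0.6],
  [0,0,0,0,0,-3,0.6],
  [0,0,0,0,0,-3,0.6],
  [0,0,0,0,0,0,0.6],
  [0,0,0,0,0,0,0.6],
  [0,0,0,0,0,0,0.6],
])

```text
time: 9.75
ee_pos: [543.8, 215.4, 294.5]
eef_rot: [0.709, 0.705, 0.004, 0.002]
ft_force: [0.2, -0.0, 0.5]
grip_width: 0.8
```

```bash
python3 - <<'E'
from h import *
plan((543.5,215,300),90,maxmm=30,grip=.6)
for n in('side','scene'):
    p,d=save(n,n+'7');P=pts(n,d).reshape(-1,3)
    D=np.hypot(P[:,0]-543,P[:,1]-213)
    Q=P[(D<38)&(P[:,2]>143)&(P[:,2]<153)];print('collar',Q.mean(0).round(1),np.linalg.lstsq(np.c_[Q[:,:2]-[543,213],np.ones(len(Q))],Q[:,2],rcond=None)[0].round(3))
    Q=P[(D<25)&(P[:,2]>200)&(P[:,2]<215)];print('top',len(Q),Q.mean(0).round(1))
a=cv2.imread('pics/scene7.png')[130:270,90:230];b=cv2.imread('pics/side7.png')[220:340,180:300]
cv2.imwrite('pics/z7.png',np.hstack([cv2.resize(a,(400,400),interpolation=2),cv2.resize(b,(400,400),interpolation=2)]))
E
```

```text
at [543.8 215.4 294.5] yaw 89.7 F [ 0.2 -0.   0.5] t 9.75 n 1 q [0.19 0.28 1.35 0.   1.5  0.19]
[0.008, -0.002, -0.005, -0.042, -0.028, -0.55, 0.6]
collar [546.4 220.6 148.4] [-3.00000e-03 -8.00000e-03  1.48518e+02]
top 92 [545.6 215.4 207.6]
collar [535.7 215.6 147.2] [ 2.10000e-02 -0.00000e+00  1.47385e+02]
top 76 [540.3 214.2 205.7]
```

View pics/z7.png

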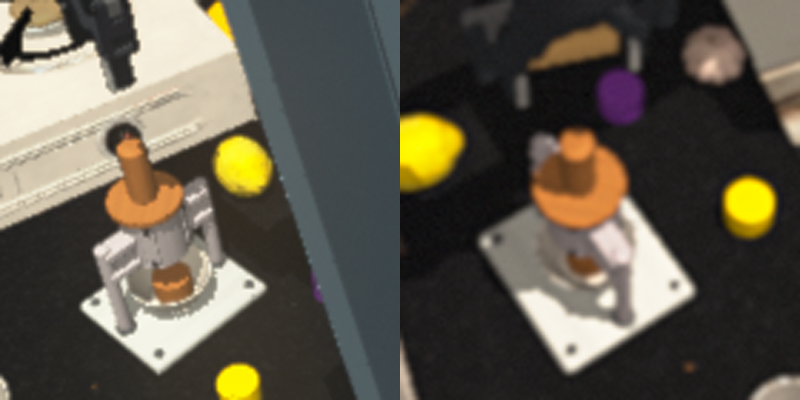

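The pusher stands upright with its collar flat on the rim (145,195), the stopper is in the bowl (172,283), and the gripper is clear above. Handing in.

```bash
python3 -c "
from cell import workorder
print(workorder.hand_in())"
```

```text
the job is handed in; nothing more can be done
None
```

The job is done and handed in at about 9.9 s of robot time. I took the slim pusher from the rack and pushed the stopper down through the barrel until it dropped. I then lowered the pusher until its collar sat on the rim, let go and moved straight up.

**Last checks:**
- **Stopper:** it shows in the bowl in both camera views.
- **Pusher:** the collar's top is level to within about 1° at 147–148.5 mm, against the 148 mm expected. The handle's top is at 206–208 mm, against 208 mm expected.
- **Forces:** the pushing reading was about 10 N (about 12 N allowing for the pusher's weight), and the same when the collar touched the rim. The wrist force is near zero with the gripper about 90 mm above the handle.
- **Other objects:** I did not touch the masher or the look-alikes.

**Disagreements:** the stopper's top measured about 131 mm high, yet I saw no push force with the rod's end near 121 mm. Force readings come only at the end of each move, so the force may have eased by then, or the depth reading may be off. The arm also drifted sideways by up to about 6 mm during moves; I corrected this along the way.

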